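# Run the scent tester at full for a candle

### The arm

A 7-joint arm with a two-finger parallel gripper is mounted at the origin on a cart in front of the work surface, level with it; the furniture and walls round the work are solid. World frame = base frame: x ahead of the robot, y to its left, z up, the work surface at z = 0. Lengths are in mm, angles in rad, forces in N, time in s.
With the tool pointing down it reaches from about 425 to 950 mm from the base axis. Payload 4.7 kg.
Tool frame: the origin (TCP) lies between the finger pads; the fingertips stand 17 mm ahead of it and the grasp point (between the pads) lies 2 mm behind it; z points along the fingers, y is the direction in which the jaws open and shut (so a half turn about z gives the same grasp; the last joint's range is limited). The gripper opens to 85 mm and grips with 20 to 120 N. Pads are 22 mm wide; open, the fingers measure 114 mm over their backs; the gripper's body (76 mm by 85 mm) begins 54 mm behind the grasp point. The pads swing forward as they close: fully open they stand 13 mm farther back than shut.
Start: joints at [1.251, 0.469, -0.049, 1.532, 0.024, 1.141, -0.082], TCP at [193.582, -646.665, 222.335] pointing down, gripper open.
Joint ranges: [-2.59, 2.59], [-0.33, 1.99], [-1.39, 1.29], [0.1, 2.45], [-1.04, 4.18], [0.21, 1.99], [-2.66, 2.66]. Speed limits (rad/s): [2.57, 2.57, 3.14, 3.14, 3.14, 3.14, 3.14].

### API

Orientations are given as [roll, pitch, yaw] about the fixed x, y, z axes, in that order (R = Rz(yaw) Ry(pitch) Rx(roll)).
In Python, from cell import readout, imaging, arm gives the robot as it stands. The module is installed in compiled form; this text tells all that it offers.
- The arm moves only by the tool step_arm, never from a script. Its argument "targets" is a list that holds one entry, the list of rows, each a list of 7 numbers: the shift along the tool's x, y, z in cm, then the turn, a rotation vector about the tool's x, y, z in rad, then the opening in per cent of the stroke, from 0 (shut) to 100 (fully open). In form: [[[x, y, z, wx, wy, wz, fingers], ...]]. A call has 1 to 8 rows; each row is the pose to reach, as a shift and turn from the pose commanded when the call began, along the tool's axes at that moment; what a row does not reach only later rows make up. A row lasts 1/10 s, in which the tool goes at most 50 mm and 8.59 degrees, less where a joint would pass 70% of its speed; a pose out of reach is approached as far as the arm can. A call with a gripper value outside its range is refused whole. The fingers move at their own pace and stop on an object; the grip force is fixed at half the most. Time passes only in rows, so rows that repeat a pose let the fingers close. It gives the time, the measured TCP pose, the force and the opening at its end, in the units of the state.
- readout.observe(): the state, without advancing time (a new reading comes with each control period).
- imaging.camera(name): name is "scene" or "top" or "wrist"; returns a dict with "img" (420x560x3 uint8, red, green, blue), "range_z" (420x560 float32, mm along the optical axis (not along the pixel's ray), 0 where there is no reading), "fovy" (degrees; the focal length in pixels is half the picture's height over the tangent of half this angle, whatever the lens; pixels are square), "cx", "cy" (the principal point, pixels), "position" and "orientation" of the camera in the world. Camera axes: x right, y down, z forward; pixel columns grow to the right and rows downward; lengths in mm; the calibration is good to about 2 mm. The wrist camera is an equidistant fisheye: a pixel r from the principal point sees the ray r / f radians off the axis. A picture is of the moment at which its call begins.
- arm.sign_off(): hands the job in, once; it reports no verdict.
The state is a dict: "t": time; "qpos": joint angles; "joint_velocities": joint speeds; "effort": joint torques, N m; "tool_pos": TCP position; "tool_rot": TCP orientation; "contact_force": force on the tool from outside, world axes, zero at the start; "ft_torque": the same for the moment, N m; "finger_gap": finger opening in mm.
Only numpy, scipy, OpenCV 4.12 (cv2) and the standard library are available. Lean on these libraries where they do the work, as an engineer would, in place of code of your own. Each camera call takes 0.05 s, during which the arm holds its last target.

### The job

Set the open candle (amber jar without a lid) gently into the round well of the scent tester, upright and fully down on the well's floor, and let go of it. Then turn the tester's spring-return dial clockwise from off, past the first and second clicks, to the third click (the long red mark, short of the end stop), and keep holding it there against its spring: your program finishes while still holding the dial, without putting it back. Leave the lidded candle, the salve tin and the rose crystal where they are.

Things in the scene. Friction and masses are not known exactly. Their poses are not given: they have to be found in the camera images.
- open_candle: amber glass candle jar without a lid, cream wax in it, paper label; 57 mm across, 78 mm tall, about 0.3 kg; origin at the centre of its underside, z up. Stands loose on the work surface
- tester: scent tester fixed to the work surface, 162 mm deep (its x, pointing away from the robot; front edge at x = -55 mm) and 290 mm wide (its y). Origin on the work surface. At +y a light wood plate 22 mm high with the round well; behind the well a white fan drum 72 mm across, top 98 mm above the surface, front face 72 mm to +x of the well's centre. At -y a white block 40 mm high with the dial
- well (a point): centre of the well's floor, 10 mm above the work surface, 75 mm to +y of the tester's origin; axes as the tester's. The well is 63 mm across and 12 mm deep, with a 3 mm chamfer at its mouth
- dial_grip (a point): point on the dial's vertical axis inside its grip bar, 66 mm above the work surface; turns with the dial: x along the bar to its end with the white pointer line, y across it, z up. The black upright bar is 46 mm long, 14 mm thick, 30 mm tall, its top 77 mm above the surface; it stands on a steel disc 62 mm across, whose top is 46 mm above the surface
- dial (a joint): angle of the dial, rad: 0 at off, growing clockwise from above; clicks at 0.38, 0.76 and 1.14, end stop at 1.40. A spring returns it to off from every position, clicks included: about 0.05 N m at off, 0.10 N m at click 3; clicks are felt as bumps of about 0.03 N m on top
- lidded_candle: amber candle jar with a black lid, 57 mm across, 87 mm tall, loose; not to be moved; origin at the centre of its underside
- salve_tin: round salve tin with a green lid, 53 mm across, 22 mm tall, loose; not to be moved; origin at the centre of its underside
- rose_crystal: pink pointed crystal, 31x27x70 mm, standing loose; not to be moved; origin at the centre of its underside
- dial_axis (a point): where the dial's vertical axis meets the block's top, 40 mm above the work surface, 75 mm to -y of the tester's origin; fixed, axes as the tester's. Round it the marks: dot = off, short dark bar = click 1, longer dark bar = click 2, long red bar = click 3. The pointer stands 0.57 rad to the left (counter-clockwise from above) of the tester's x at off, 0.57 rad to the right at click 3

How it is judged (in metres and radians):
On the way, in this order (a step that is already met when the one before it is completed fails the run):
1. the open candle stands upright on the floor of the well, let go, the dial still at off (horizontal distance between open_candle and well below 0.007 m and z of open_candle in the frame of well below 0.003 m and angle between open_candle's own z axis and vertical below 0.06 rad and contact force between the fingers and open_candle below 0.1 N and value of joint dial below 0.15 rad), for 0.2 s.
2. the dial is turned past its first click (value of joint dial above 0.42 rad).
3. the dial is turned past its second click (value of joint dial above 0.8 rad).
4. the dial is held at its third click (value of joint dial between 1.02 and 1.26 rad and contact force between the fingers and tester above 0.5 N), for 1 s.
At the end, for the whole second after the job is handed in: The gripper holds the dial at its third click (1.14 rad, within 0.12) against its spring; the open candle stands untouched, upright (within 0.06 rad) and at rest on the floor of the well (within 3 mm in height, 7 mm sideways) (all of step 4 and contact force between the arm and open_candle below 0.1 N and horizontal distance between open_candle and well below 0.007 m and z of open_candle in the frame of well below 0.003 m and angle between open_candle's own z axis and vertical below 0.06 rad and linear speed of open_candle below 0.02 m/s); the arm keeps its last pose, push and grip.
It fails at once if the open candle is slammed or rammed into the tester (over 45 N) (contact force between open_candle and tester above 45 N).
It fails at once if the lidded candle is moved by more than 15 mm (distance of lidded_candle from where it was at the start of the episode above 0.015 m).
It fails at once if the salve tin is moved by more than 15 mm (distance of salve_tin from where it was at the start of the episode above 0.015 m).
It fails at once if the rose crystal is moved by more than 15 mm (distance of rose_crystal from where it was at the start of the episode above 0.015 m).
It also fails if it takes over 56 s, if anything falls off the work surface, if the arm or the gripper's body presses on something with over 40 N, if the wrist force passes 120 N, or if a joint passes its speed limit or range.

## Working session

There is one attempt and no reset: what is moved stays moved. The work goes in short steps, Python scripts to look and compute and a tool call to move; the robot and the scene stay as the last step left them, time stands still between calls to the robot, and variables do not carry over. Pictures are saved under pics/ and viewed, and the job is handed in when it is done.

Besides the shell and the picture viewer there is one more tool, called after ">>>" in YAML: its name, and indented under it one key for each argument. step_arm: Moves the arm, as the interface text tells. Its arguments: {"type":"object","properties":{"targets":{"type":"array"}},"required":["targets"]}

```bash
mkdir -p pics; python3 - <<'E'
from cell import readout, imaging
import cv2,numpy as np
print(readout.observe())
for n in ["scene","top"]:
    c=imaging.camera(n)
    cv2.imwrite(f"pics/{n}1.png",c["img"][:,:,::-1])
    np.savez(f"pics/{n}1.npz",**c)
    print(n,c["fovy"],c["cx"],c["cy"],c["position"],c["orientation"])
E
```

```text
{'t': 0.0, 'qpos': array([ 1.25109867,  0.46943314, -0.0486203 ,  1.53372502,  0.02408589,
        1.14100577, -0.08230226]), 'joint_velocities': array([-0.00108662, -0.0002382 ,  0.00132102,  0.00139793, -0.00070765,
        0.00090566,  0.00022349]), 'effort': array([ 7.12342699e-04, -5.10314476e+01, -4.64679510e-02, -2.37717229e+01,
        1.05600760e-02,  7.45675410e-03, -2.69319406e-05]), 'tool_pos': array([ 193.38254942, -646.05676743,  221.25395346]), 'tool_rot': array([-3.13960709e+00,  5.04402478e-05,  2.90844489e-01]), 'contact_force': array([-0.20278464,  0.10467328, -0.16114988]), 'ft_torque': array([-0.01514043, -0.02681325, -0.0033432 ]), 'finger_gap': 85.27409547004005}
scene 42.92825657319662 282.9714393066193 203.3881469173398 [-616.43473348 -657.09640908  844.04163103] [-2.11186734e+00 -1.17412710e-04 -1.02354765e+00]
top 56.415551064645015 280.1307745994425 214.74167431881617 [4.09074420e+02 9.67280851e-01 1.19007911e+03] [-3.07536968 -0.01614603 -1.583634  ]
```

View pics/scene1.png

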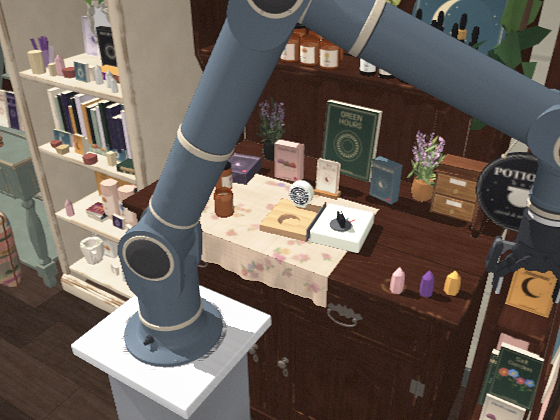

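View pics/top1.png

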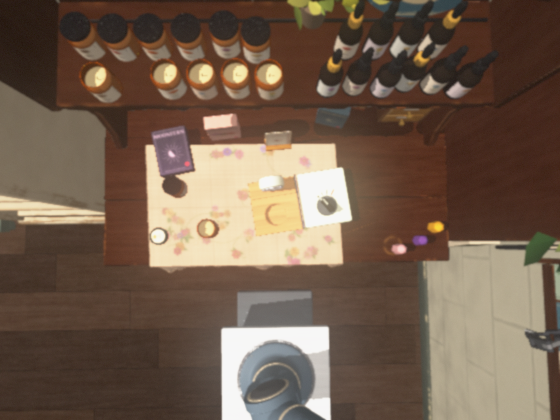

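The top view shows the open candle at about px (207,229), the lidded one at (173,186), the well at (275,213) and the dial at (327,205). A small tin is at (159,236), and the pink crystal is at (399,248). Next I'll convert these to world positions.

```bash
cat > h.py <<'E'
import numpy as np,cv2
from scipy.spatial.transform import Rotation as R
def cloud(c):
    f=210/np.tan(np.radians(float(c["fovy"]))/2)
    v,u=np.mgrid[0:420,0:560].astype(float)
    z=c["range_z"].astype(float)
    P=np.stack([(u-c["cx"])/f*z,(v-c["cy"])/f*z,z],-1)
    return P@R.from_euler('xyz',c["orientation"]).as_matrix().T+c["position"]
def circ(p):
    A=np.c_[2*p,np.ones(len(p))];s=np.linalg.lstsq(A,(p**2).sum(1),rcond=None)[0]
    return s[:2],np.sqrt(s[2]+s[0]**2+s[1]**2)
E
python3 - <<'E'
from h import *
c=dict(np.load("pics/top1.npz"));P=cloud(c);np.set_printoptions(precision=1,suppress=True)
for n,(u,v) in dict(cand=(207,229),lid=(173,186),tin=(159,236),well=(285,213),dial=(327,205),crys=(399,248),tbl=(230,180),plate=(262,228),block=(315,182),drum=(270,184),x=(390,243)).items(): print(n,P[v,u])
im=cv2.resize(c["img"][140:270,130:430,::-1],None,fx=2.6,fy=2.6,interpolation=cv2.INTER_CUBIC);cv2.imwrite("pics/topz.png",im)
# heights map
Z=P[140:270,130:430,2];h=np.clip(Z/100*255,0,255).astype(np.uint8)
cv2.imwrite("pics/toph.png",cv2.resize(cv2.applyColorMap(h,cv2.COLORMAP_JET),None,fx=2.6,fy=2.6,interpolation=cv2.INTER_NEAREST))
E
```

```text
cand [445.2 193.1  57.7]
lid [566.7 283.4  88.8]
tin [427.3 340.4  24.5]
well [492.4 -34.    7. ]
dial [ 509.2 -152.6   74.9]
crys [ 383.2 -363.4   51.6]
tbl [595.6 132.4   2.6]
plate [447.4  35.7  20.9]
block [ 581.6 -123.5   37.3]
drum [568.1   9.8  98.6]
x [ 397.6 -352.6    0.8]
```

View pics/topz.png

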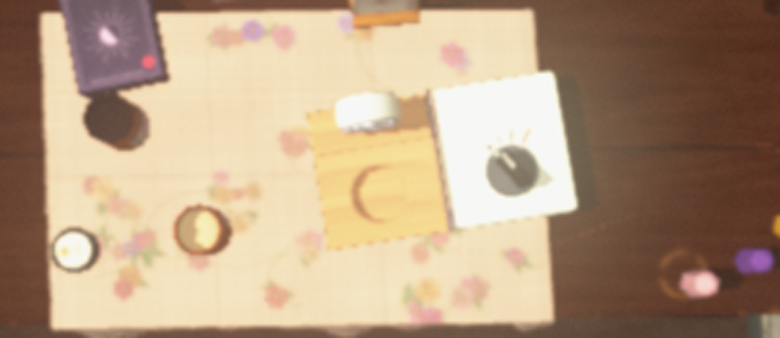

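View pics/toph.png

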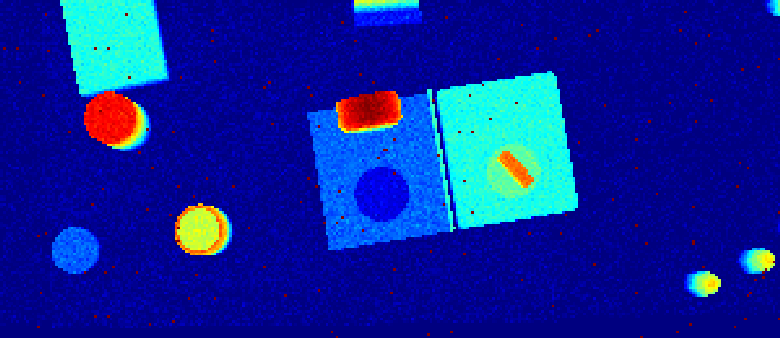

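The height map shows the objects clearly. In the crop, the well is at (380,193), the dial bar at (516,168) and the candle at (203,230). I'll fit each one.

```bash
python3 - <<'E'
from h import *
c=dict(np.load("pics/top1.npz"));P=cloud(c);np.set_printoptions(precision=4,suppress=True)
Z=P[...,2]
def sel(u0,u1,v0,v1,lo,hi):
    m=np.zeros(Z.shape,bool);m[v0:v1,u0:u1]=True
    return m&(Z>lo)&(Z<hi)
def comp(m):
    n,l,s,_=cv2.connectedComponentsWithStats(m.astype(np.uint8),connectivity=4)
    return l==1+np.argmax(s[1:,4])
tab=Z[sel(150,240,150,260,-10,10)];print("table z",np.median(tab))
def report(n,m):
    m=comp(m);p=P[m][:,:2]
    (cx,cy),r=cv2.minEnclosingCircle(p.astype(np.float32))
    print(n,m.sum(),"mean",p.mean(0),"mec",cx,cy,r,"z",np.median(Z[m]),"rect",cv2.minAreaRect(p.astype(np.float32)))
report("candle top",sel(195,222,215,242,52,95))
report("candle rim",sel(195,222,215,242,71,95))
report("lid",sel(155,190,172,200,82,100))
report("tin",sel(145,172,222,250,14,35))
report("well",sel(260,292,198,228,0,16))
report("block",sel(290,360,160,235,32,43))
report("plate",sel(245,304,170,240,17,28))
report("disc",sel(312,342,190,220,43.5,90))
report("bar",sel(312,342,190,220,62,90))
report("drum",sel(250,290,170,195,80,110))
report("crystal",sel(390,412,238,260,15,90))
# bar axis PCA
m=comp(sel(312,342,190,220,62,90));p=P[m][:,:2];w,V=np.linalg.eigh(np.cov(p.T));print(V[:,1],np.arctan2(V[1,1],V[0,1]))
E
```

```text
table z 1.6098206176004624
candle top 316 mean [448.4962 193.2682] mec 448.6411437988281 192.5780487060547 28.384626388549805 z 59.23437952160134 rect ((449.2146301269531, 192.26971435546875), (54.016761779785156, 54.426429748535156), 89.03793334960938)
candle rim 29 mean [458.7816 175.6233] mec 455.8380126953125 181.45413208007812 21.747419357299805 z 74.95429102153275 rect ((458.83441162109375, 177.2466278076172), (43.4381217956543, 12.547492027282715), 35.456241607666016)
lid 306 mean [570.7898 287.8097] mec 570.9476318359375 288.49749755859375 28.40004539489746 z 87.15726857058314 rect ((571.4216918945312, 288.42041015625), (54.95982360839844, 54.3648796081543), 88.42144775390625)
tin 258 mean [428.6653 342.8571] mec 428.22003173828125 343.92572021484375 26.548450469970703 z 21.777549891447734 rect ((428.1351318359375, 343.21087646484375), (49.808677673339844, 51.17999267578125), 46.52308654785156)
well 337 mean [489.5121  -7.2715] mec 488.9341125488281 -8.263915061950684 32.060970306396484 z 10.303801182170673 rect ((489.5737609863281, -6.69781494140625), (60.539337158203125, 61
[... 709 characters left out ...]
bar 87 mean [ 511.2677 -154.4676] mec 510.6083068847656 -154.06985473632812 22.62456512451172 z 75.92401142763697 rect ((511.7395935058594, -155.31887817382812), (44.76051330566406, 13.944754600524902), 42.1676139831543)
drum 259 mean [575.5489   5.8189] mec 577.6665649414062 6.623560428619385 32.07726287841797 z 92.96605614454415 rect ((576.0621337890625, 5.838539123535156), (33.4295539855957, 61.613277435302734), 10.251230239868164)
crystal 105 mean [ 382.0592 -366.6672] mec 381.447021484375 -369.0664367675781 14.029998779296875 z 52.41286840634689 rect ((381.4662170410156, -369.0753173828125), (26.10659408569336, 26.605955123901367), 65.15453338623047)
[-0.7433 -0.669 ] -2.408747601219264
```

```bash
cat > go.py <<'E'
import sys;from h import *
from cell import readout
# usage: go.py x y z yaw : shift needed (tool axes cm) from measured pose
s=readout.observe();Rm=R.from_euler('xyz',s["tool_rot"]);np.set_printoptions(precision=3,suppress=True)
print("t",s["t"],"pos",s["tool_pos"],"rot",s["tool_rot"],"F",s["contact_force"],"T",s["ft_torque"],"gap",round(s["finger_gap"],1));print("q",s["qpos"])
for a in sys.argv[1:]:
    x,y,z,w=map(float,a.split(','))
    d=Rm.inv().apply(np.array([x,y,z])-s["tool_pos"])/10
    r=(Rm.inv()*R.from_euler('xyz',[np.pi,0,w])).as_rotvec()
    print(a,"->",d,r)
E
python3 go.py 480,-330,260,0.15 530,-200,260,0.15
```

```text
t 0.1 pos [ 193.41  -646.148  221.392] rot [-3.14   0.     0.291] F [ 0.459  0.54  -1.05 ] T [ 0.016  0.034 -0.005] gap 85.8
q [ 1.251  0.469 -0.049  1.534  0.024  1.141 -0.082]
480,-330,260,0.15 -> [ 36.521 -22.075  -3.826] [-0.002  0.     0.141]
530,-200,260,0.15 -> [ 45.039 -33.095  -3.807] [-0.002  0.     0.141]
```

>>> step_arm:
  targets:
    - [[3,-1.5,-0.5,0,0,0.01,100],[7,-4,-1,0,0,0.03,100],[11,-6.5,-2,0,0,0.05,100],[15,-9,-3,0,0,0.07,100],[19,-11.5,-4,0,0,0.09,100],[23,-14,-4,0,0,0.11,100],[27,-16.5,-4,0,0,0.13,100],[30,-18,-4,0,0,0.14,100]]

```text
t: 0.9
tool_pos: [431.4, -384.6, 262.3]
tool_rot: [-3.141, -0.001, 0.154]
contact_force: [0.6, -0.2, 0.1]
finger_gap: 85.4
```

```bash
python3 go.py 530,-150,250,0.15 480,110,200,0.15
```

```text
t 0.9 pos [ 431.354 -384.649  262.292] rot [-3.141 -0.001  0.154] F [ 0.634 -0.223  0.114] T [-0.008 -0.049  0.039] gap 85.4
q [ 0.786  0.285 -0.163  1.713  0.049  1.148 -0.807]
530,-150,250,0.15 -> [ 13.343 -21.675   1.26 ] [-0.001 -0.001  0.004]
480,110,200,0.15 -> [ 12.384 -48.128   6.288] [-0.001 -0.001  0.004]
```

>>> step_arm:
  targets:
    - [[2,-4,0.1,0,0,0,100],[5,-8,0.2,0,0,0,100],[8,-12.5,0.5,0,0,0,100],[11,-17,1,0,0,0,100],[13,-21.5,1,0,0,0,100],[14,-26,1,0,0,0,100],[14,-30.5,1,0,0,0,100],[14,-34,1,0,0,0,100]]

```text
t: 1.7
tool_pos: [516.0, -27.1, 252.0]
tool_rot: [-3.14, 0.001, 0.155]
contact_force: [0.0, -0.2, -0.5]
finger_gap: 85.5
```

```bash
python3 go.py 448.7,192.7,200,0.15
```

```text
t 1.7 pos [516.    -27.105 251.986] rot [-3.14   0.001  0.155] F [ 0.012 -0.235 -0.479] T [-0.056 -0.046  0.045] gap 85.5
q [ 0.293  0.208 -0.374  1.85   0.083  1.1   -1.528]
448.7,192.7,200,0.15 -> [ -3.261 -22.749   5.226] [-0.001  0.001  0.005]
```

>>> step_arm:
  targets:
    - [[-0.5,-3,0.5,0,0,0,100],[-1,-7,1.5,0,0,0,100],[-1.5,-11,2.5,0,0,0,100],[-2,-15,3.5,0,0,0,100],[-2.5,-19,4.5,0,0,0,100],[-3,-22,5,0,0,0,100],[-3.25,-22.75,5.2,0,0,0.005,100],[-3.25,-22.75,5.2,0,0,0.005,100]]

```text
t: 2.5
tool_pos: [449.5, 189.7, 199.9]
tool_rot: [3.141, 0.001, 0.149]
contact_force: [0.1, -1.2, -0.0]
finger_gap: 85.3
```

```bash
python3 go.py 448.7,192.7,200,0.15; python3 - <<'E'
from cell import imaging
import cv2,numpy as np
c=imaging.camera("wrist");cv2.imwrite("pics/w1.png",c["img"][:,:,::-1]);np.savez("pics/w1.npz",**c)
print(c["fovy"],c["cx"],c["cy"],c["position"],c["orientation"])
E
```

```text
t 2.5 pos [449.541 189.714 199.856] rot [3.141 0.001 0.149] F [ 0.125 -1.167 -0.016] T [-0.019 -0.054 -0.001] gap 85.3
q [-0.037  0.229 -0.518  1.968  0.136  0.979 -2.042]
448.7,192.7,200,0.15 -> [-0.039 -0.308 -0.014] [ 0.     0.001 -0.001]
65.70646984690485 279.2585954411136 200.08601372075918 [518.66288232 199.72188744 350.40118813] [ 2.86224528e+00  3.30566195e-04 -1.42192143e+00]
```

View pics/w1.png

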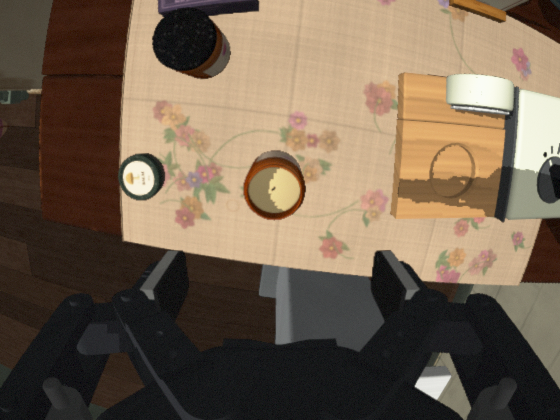

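The wrist view shows the open candle at px (274,187) between the fingers, with the well at (452,168). I'll cross-check the candle and well positions from this camera.

```bash
cat >> h.py <<'E'
def fcloud(c):
    f=210/np.tan(np.radians(float(c["fovy"]))/2)
    v,u=np.mgrid[0:420,0:560].astype(float)
    z=c["range_z"].astype(float);dx=u-c["cx"];dy=v-c["cy"];r=np.hypot(dx,dy)+1e-9;t=r/f
    k=np.tan(t)/r*z
    P=np.stack([dx*k,dy*k,z],-1)
    return P@R.from_euler('xyz',c["orientation"]).as_matrix().T+c["position"]
E
python3 - <<'E'
from h import *
c=dict(np.load("pics/w1.npz"));P=fcloud(c);np.set_printoptions(precision=1,suppress=True);Z=P[...,2]
def fit(n,u0,u1,v0,v1,lo,hi):
    m=np.zeros(Z.shape,bool);m[v0:v1,u0:u1]=True;m&=(Z>lo)&(Z<hi)
    k,l,s,_=cv2.connectedComponentsWithStats(m.astype(np.uint8),connectivity=4);m=l==1+np.argmax(s[1:,4]);p=P[m][:,:2].astype(np.float32)
    print(n,m.sum(),p.mean(0),cv2.minEnclosingCircle(p),np.median(Z[m]),cv2.minAreaRect(p))
fit("candle",230,320,130,230,50,95);fit("rim",230,320,130,230,72,95)
fit("well",425,480,135,205,0,15);fit("plate",385,515,60,225,17,28)
fit("tin",110,170,145,210,12,35);fit("lid",140,240,0,80,80,100)
print(np.median(Z[100:130,250:270]))
E
```

```text
candle 3161 [447.4 194.1] ((447.1291198730469, 193.93283081054688), 28.84673309326172) 56.63527459714652 ((448.26025390625, 194.02655029296875), (54.93244171142578, 56.375186920166016), 7.287156105041504)
rim 596 [448.5 194.3] ((446.8226623535156, 194.10911560058594), 26.61573028564453) 76.23051963616129 ((447.1123352050781, 194.40234375), (50.5300407409668, 52.8351936340332), 45.16395568847656)
well 1786 [487.2 -10.8] ((487.368896484375, -8.771797180175781), 31.44218635559082) 8.900689598832258 ((487.43603515625, -10.536888122558594), (61.65658187866211, 58.068241119384766), 13.998868942260742)
plate 10951 [507.8   5.3] ((513.0370483398438, -4.378129482269287), 106.90782165527344) 20.829137426033924 ((513.5332641601562, -3.7840194702148438), (162.49746704101562, 142.8180389404297), 8.683133125305176)
tin 1653 [428.4 342.1] ((427.2334899902344, 344.19384765625), 26.92074966430664) 20.365707990352576 ((427.7916564941406, 343.84210205078125), (52.47232437133789, 52.69749069213867), 6.528088569641113)
lid 3176 [568.8 287. ] ((569.773193359375, 288.5888671875), 28.3852596282959) 85.91646787453794 ((569.5486450195312, 288.3633117675781), (55.85664367675781, 55.54124450683594), 65.94068908691406)
0.019592954102790827
```

>>> step_arm:
  targets:
    - [[0,-0.3,1.5,0,0,0,100],[-0.1,-0.35,3.5,0,0,0,100],[-0.1,-0.35,5.5,0,0,0,100],[-0.1,-0.35,7.5,0,0,0,100],[-0.1,-0.35,8,0,0,0,100],[-0.1,-0.35,8,0,0,0,100]]

```text
t: 3.15
tool_pos: [449.3, 190.8, 119.9]
tool_rot: [3.141, 0.001, 0.143]
contact_force: [-0.3, 0.4, 0.3]
finger_gap: 85.2
```

```bash
python3 go.py 448,193.7,48,0.15
```

```text
t 3.15 pos [449.266 190.771 119.933] rot [3.141 0.001 0.143] F [-0.274  0.442  0.295] T [-0.003 -0.014 -0.004] gap 85.2
q [-0.079  0.335 -0.492  2.051  0.218  0.806 -2.126]
448,193.7,48,0.15 -> [-0.075 -0.314  7.193] [ 0.001  0.001 -0.007]
```

>>> step_arm:
  targets:
    - [[-0.1,-0.3,0,0,0,-0.007,100],[-0.1,-0.3,0,0,0,-0.007,100],[-0.1,-0.3,0,0,0,-0.007,100],[-0.1,-0.3,0,0,0,-0.007,100]]

```text
t: 3.55
tool_pos: [447.8, 195.3, 120.8]
tool_rot: [-3.142, -0.001, 0.153]
contact_force: [-0.7, -0.6, -0.6]
finger_gap: 85.6
```

```bash
python3 go.py 448,193.7,48,0.15
```

```text
t 3.55 pos [447.771 195.276 120.832] rot [-3.142 -0.001  0.153] F [-0.727 -0.626 -0.564] T [-0.05   0.011 -0.016] gap 85.6
q [-0.084  0.334 -0.496  2.051  0.219  0.806 -2.127]
448,193.7,48,0.15 -> [-0.009  0.159  7.283] [-0.    -0.001  0.003]
```

>>> step_arm:
  targets:
    - [[0,0.1,1.5,0,0,0,100],[0,0.1,3.0,0,0,0,100],[0,0.1,4.5,0,0,0,100],[0,0.1,6,0,0,0,100],[0,0.1,7,0,0,0,100],[0,0.1,7.2,0,0,0,100],[0,0.1,7.2,0,0,0,100]]

```text
t: 4.25
tool_pos: [447.7, 194.3, 48.4]
tool_rot: [-3.142, 0.0, 0.153]
contact_force: [-0.1, 0.3, -0.3]
finger_gap: 85.3
```

```bash
python3 go.py 448,193.7,48,0.15; python3 - <<'E'
from cell import imaging
import cv2,numpy as np
c=imaging.camera("wrist");cv2.imwrite("pics/w2.png",c["img"][:,:,::-1]);np.savez("pics/w2.npz",**c)
E
python3 go.py
```

```text
t 4.25 pos [447.687 194.278  48.351] rot [-3.142  0.     0.153] F [-0.058  0.317 -0.267] T [ 0.024 -0.031  0.017] gap 85.3
q [-0.136  0.447 -0.443  2.106  0.311  0.651 -2.209]
448,193.7,48,0.15 -> [0.022 0.062 0.035] [-0.     0.     0.003]
t 4.3 pos [447.945 194.427  48.694] rot [-3.141 -0.001  0.153] F [-0.097 -0.042 -0.577] T [ 0.009  0.04  -0.019] gap 85.5
q [-0.136  0.446 -0.444  2.105  0.311  0.651 -2.209]
```

View pics/w2.png

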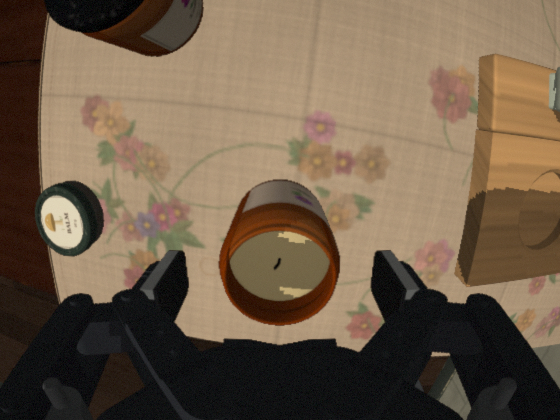

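The candle at px (280,262) is centred between the pads at (170,275) and (390,275). I'll close on it now.

>>> step_arm:
  targets:
    - [[0,0,0,0,0,0,50],[0,0,0,0,0,0,50],[0,0,0,0,0,0,50],[0,0,0,0,0,0,50],[0,0,0,0,0,0,50],[0,0,0,0,0,0,50]]

```text
t: 4.9
tool_pos: [448.2, 194.2, 49.8]
tool_rot: [3.141, -0.001, 0.152]
contact_force: [-1.9, -1.7, 11.2]
finger_gap: 53.0
```

>>> step_arm:
  targets:
    - [[0,0,-0.5,0,0,0,50],[0,0,-1.5,0,0,0,50],[0,0,-3,0,0,0,50],[0,0,-5,0,0,0,50],[0,0,-7,0,0,0,50],[0,0,-9,0,0,0,50],[0,0,-9,0,0,0,50]]

```text
t: 5.6
tool_pos: [449.3, 195.2, 141.0]
tool_rot: [-3.14, -0.006, 0.153]
contact_force: [0.3, 0.2, -2.1]
finger_gap: 52.6
```

```bash
python3 - <<'E'
from cell import imaging
import cv2,numpy as np
for n in ["wrist","scene"]:
    c=imaging.camera(n);i=c["img"][:,:,::-1]
    if n=="scene": i=cv2.resize(i[140:300,150:410],None,fx=3,fy=3,interpolation=cv2.INTER_CUBIC)
    cv2.imwrite(f"pics/{n}3.png",i);np.savez(f"pics/{n}3.npz",**c)
E
python3 go.py 488.5,-7.7,139,0.15
```

```text
t 5.7 pos [447.517 193.896 138.301] rot [ 3.141 -0.     0.153] F [-0.124  0.828 -2.83 ] T [-0.054 -0.012  0.066] gap 52.5
q [-0.069  0.309 -0.508  2.035  0.2    0.844 -2.108]
488.5,-7.7,139,0.15 -> [ 0.986 20.548 -0.064] [ 0.    -0.     0.003]
```

View pics/wrist3.png

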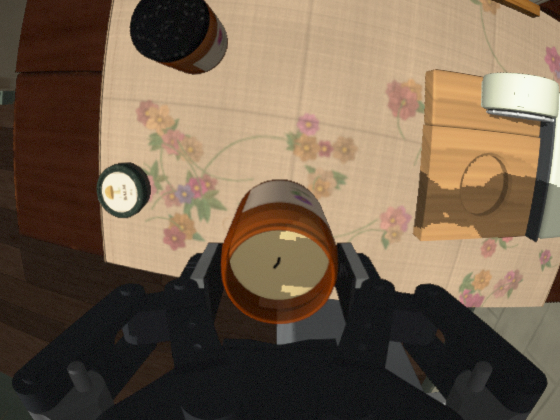

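View pics/scene3.png

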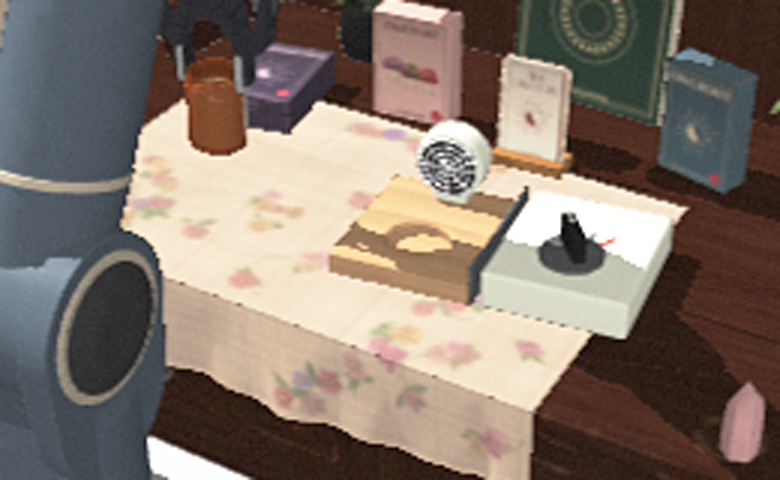

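The candle is held, with its rim at px (280,260) in the wrist view and about 90 mm of clearance in the scene view. I'll carry it over the well.

>>> step_arm:
  targets:
    - [[0,2,0,0,0,0,50],[0.2,5,0,0,0,0,50],[0.4,8.5,0,0,0,0,50],[0.6,12,0,0,0,0,50],[0.8,15.5,0,0,0,0,50],[1,18.5,0,0,0,0,50],[1,20,0,0,0,0,50],[1,20.5,0,0,0,0,50]]

```text
t: 6.5
tool_pos: [487.8, -9.2, 136.8]
tool_rot: [3.141, 0.003, 0.149]
contact_force: [-0.3, -0.1, -2.4]
finger_gap: 52.6
```

>>> step_arm:
  targets:
    - [[0,0,0.5,0,0,0,50],[0,0,1,0,0,0,50],[0,0,1.5,0,0,0,50],[0,0,1.5,0,0,0,50],[0,0,1.5,0,0,0,50]]

```text
t: 7.0
tool_pos: [488.5, -6.2, 123.1]
tool_rot: [-3.141, 0.0, 0.154]
contact_force: [0.7, -0.4, -2.0]
finger_gap: 52.6
```

```bash
python3 go.py 488.5,-7.7,80,0.15;python3 - <<'E'
from cell import imaging
import cv2,numpy as np
for n in ["wrist","top","scene"]:
    c=imaging.camera(n);i=c["img"][:,:,::-1]
    if n=="scene": i=cv2.resize(i[140:300,150:410],None,fx=3,fy=3,interpolation=cv2.INTER_CUBIC)
    if n=="top": i=cv2.resize(i[140:270,130:430],None,fx=2.6,fy=2.6,interpolation=cv2.INTER_CUBIC)
    cv2.imwrite(f"pics/{n}4.png",i);np.savez(f"pics/{n}4.npz",**c)
E
python3 go.py 488.5,-7.7,80,0.15
```

```text
t 7.0 pos [488.538  -6.22  123.07 ] rot [-3.141  0.     0.154] F [ 0.652 -0.376 -2.02 ] T [ 0.011 -0.019 -0.012] gap 52.6
q [ 0.275  0.32  -0.416  2.051  0.177  0.805 -1.662]
488.5,-7.7,80,0.15 -> [-0.025  0.147  4.307] [-0.     0.     0.004]
t 7.15 pos [488.915  -6.655 123.529] rot [ 3.141 -0.001  0.153] F [-0.829 -1.193 -1.619] T [-0.015  0.002  0.027] gap 52.5
q [ 0.275  0.319 -0.416  2.05   0.177  0.805 -1.662]
488.5,-7.7,80,0.15 -> [-0.06   0.096  4.353] [ 0.    -0.001  0.003]
```

View pics/wrist4.png

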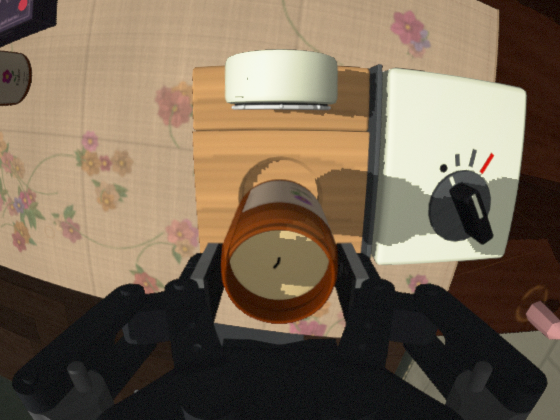

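View pics/scene4.png

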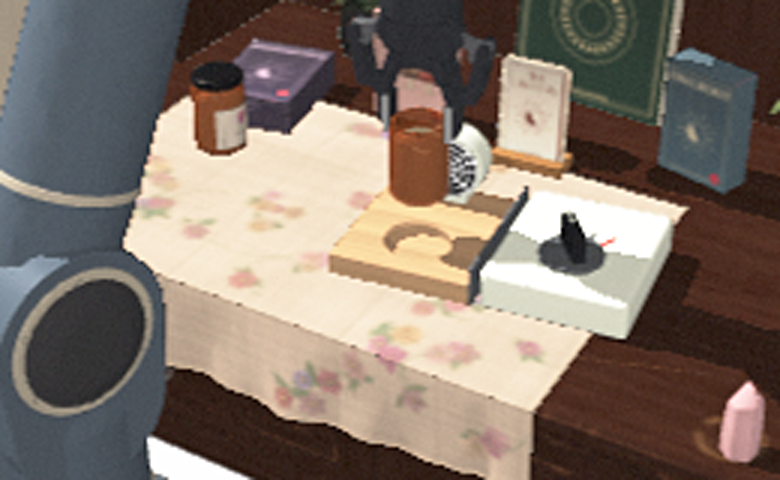

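View pics/top4.png

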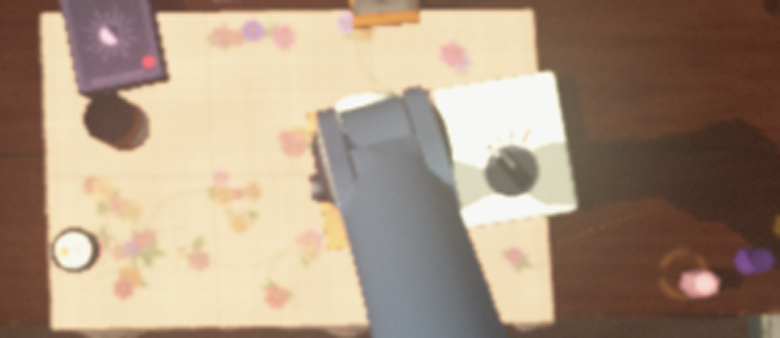

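The wrist view shows the rim at px (280,260) above the well, whose back arc is at (280,170). The dial bar is at (470,205). I'll measure the candle-to-well offset in this one frame.

```bash
python3 - <<'E'
from h import *
np.set_printoptions(precision=2,suppress=True)
c=dict(np.load("pics/wrist4.npz"));P=fcloud(c);Z=P[...,2]
def comp(u0,u1,v0,v1,lo,hi):
    m=np.zeros(Z.shape,bool);m[v0:v1,u0:u1]=True;m&=(Z>lo)&(Z<hi)
    k,l,s,_=cv2.connectedComponentsWithStats(m.astype(np.uint8),connectivity=8);return l==1+np.argmax(s[1:,4])
# candle wax+rim: outer rim
m=comp(215,345,180,330,140,175);p=P[m];print("rimz",np.median(p[:,2]),cv2.minEnclosingCircle(p[:,:2].astype(np.float32)),m.sum(),p[:,2].min())
m=comp(225,335,225,320,120,145);p=P[m];print("wax",m.sum(),p.mean(0),cv2.minAreaRect(p[:,:2].astype(np.float32)))
A=np.c_[p[:,:2],np.ones(len(p))];print("tilt",np.linalg.lstsq(A,p[:,2],rcond=None)[0])
# block top rect
m=comp(370,540,60,275,35,43);p=P[m][:,:2].astype(np.float32);print("block",cv2.minAreaRect(p))
# plate back & left
m=comp(185,380,60,250,16,27);p=P[m][:,:2].astype(np.float32);r=cv2.minAreaRect(p);print("plate",r)
# well edge: pixels of well floor upper arc
m=comp(240,325,150,200,0,15);q=P[m][:,:2];print("well floor px",m.sum(),np.median(Z[m]))
# boundary farthest in tester x per column
uu=np.unique(np.where(m)[1]);e=np.array([P[np.where(m[:,u])[0].min(),u][:2] for u in uu]);print("arc fit",circ(e))
t=np.radians(8.65);ex=np.array([np.cos(t),np.sin(t)]);ey=np.array([-ex[1],ex[0]])
from scipy.optimize import least_squares
f=least_squares(lambda x:np.hypot(*(e-x).T)-31.5,[489,-8],loss='soft_l1');print("arc fixedR",f.x,np.abs(f.fun).mean())
m=comp(440,500,170,250,60,90);p=P[m];print("bar",cv2.minAreaRect(p[:,:2].astype(np.float32)),np.median(p[:,2]))
E
```

```text
rimz 147.13685146951767 ((491.4096374511719, -6.330800533294678), 30.318498611450195) 5174 140.00092305855253
wax 6716 [479.93  -7.65 130.79] ((482.1922607421875, -7.416145324707031), (43.7615966796875, 45.50279998779297), 50.63988494873047)
tilt [ -0.13  -0.02 194.54]
block ((535.939208984375, -150.7152557373047), (160.3856658935547, 138.3273468017578), 8.795594215393066)
plate ((517.9019775390625, -2.9857559204101562), (152.92022705078125, 142.36605834960938), 8.960793495178223)
well floor px 1338 8.956667347883894
arc fit (array([484.78,  -7.77]), np.float64(32.56797811349443))
arc fixedR [486.01  -7.58] 0.3336150207533348
bar ((510.0823974609375, -154.65713500976562), (46.53961181640625, 14.140530586242676), 41.018150329589844) 74.41136976176327
```

```bash
python3 - <<'E'
from h import *
np.set_printoptions(precision=3,suppress=True)
for fn in ("w2","wrist4"):
    c=dict(np.load(f"pics/{fn}.npz"));P=fcloud(c);Z=P[...,2]
    for nm,(u0,u1,v0,v1) in dict(wax=(250,310,245,285)).items():
        p=P[v0:v1,u0:u1].reshape(-1,3);A=np.c_[p[:,:2]-p[:,:2].mean(0),np.ones(len(p))];print(fn,nm,np.linalg.lstsq(A,p[:,2],rcond=None)[0],p.mean(0),p[:,2].std())
    # rim: top-z band
    m=np.zeros(Z.shape,bool);m[180:330,215:345]=True
    z=P[...,2][m];top=np.percentile(z,98);print("top",top)
    m&=Z>top-6;p=P[m];print(m.sum(),cv2.minEnclosingCircle(p[:,:2].astype(np.float32)),circ(p[:,:2]))
    A=np.c_[p[:,:2]-p[:,:2].mean(0),np.ones(len(p))];print(np.linalg.lstsq(A,p[:,2],rcond=None)[0])
E
```

```text
w2 wax [ 0.635  0.099 56.542] [443.856 193.198  56.542] 8.797922608955469
top 77.14507493537226
3202 ((468.86358642578125, 197.4363250732422), 48.277503967285156) (array([455.788, 195.161]), np.float64(26.18417787992598))
[ 0.462  0.071 77.795]
wrist4 wax [  0.585   0.092 129.654] [483.882  -7.404 129.654] 8.39098822089754
top 155.27607479762884
1853 ((510.0708923339844, -2.5032544136047363), 47.89968490600586) (array([500.355,  -4.807]), np.float64(28.633450044014264))
[  0.699   0.093 155.873]
```

>>> step_arm:
  targets:
    - [[-0.04,0.08,1,0,0,0,50],[-0.04,0.08,2,0,0,0,50],[-0.04,0.08,3,0,0,0,50],[-0.04,0.08,4,0,0,0,50],[-0.04,0.08,4.6,0,0,0,50],[-0.04,0.08,4.6,0,0,0,50],[-0.04,0.08,4.6,0,0,0,50]]

```text
t: 7.85
tool_pos: [488.6, -7.7, 77.2]
tool_rot: [-3.142, -0.0, 0.153]
contact_force: [-0.3, 0.0, -1.4]
finger_gap: 52.8
```

```bash
python3 go.py 488.3,-7.3,59,0.15;python3 - <<'E'
from cell import imaging
import cv2,numpy as np
for n in ["wrist","scene"]:
    c=imaging.camera(n);i=c["img"][:,:,::-1]
    if n=="scene": i=cv2.resize(i[170:260,220:350],None,fx=6,fy=6,interpolation=cv2.INTER_CUBIC)
    cv2.imwrite(f"pics/{n}5.png",i);np.savez(f"pics/{n}5.npz",**c)
E
python3 go.py 488.3,-7.3,59,0.15
```

```text
t 7.85 pos [488.569  -7.69   77.217] rot [-3.142 -0.     0.153] F [-0.304  0.044 -1.359] T [ 0.019  0.013 -0.014] gap 52.8
q [ 0.251  0.389 -0.391  2.088  0.226  0.703 -1.705]
488.3,-7.3,59,0.15 -> [-0.021 -0.043  1.822] [-0.    -0.     0.003]
t 7.95 pos [488.852  -7.713  77.654] rot [ 3.141 -0.001  0.153] F [ 0.508 -0.405 -1.794] T [0.065 0.015 0.016] gap 52.6
q [ 0.251  0.389 -0.392  2.088  0.226  0.703 -1.705]
488.3,-7.3,59,0.15 -> [-0.05  -0.05   1.865] [ 0.    -0.001  0.003]
```

View pics/scene5.png

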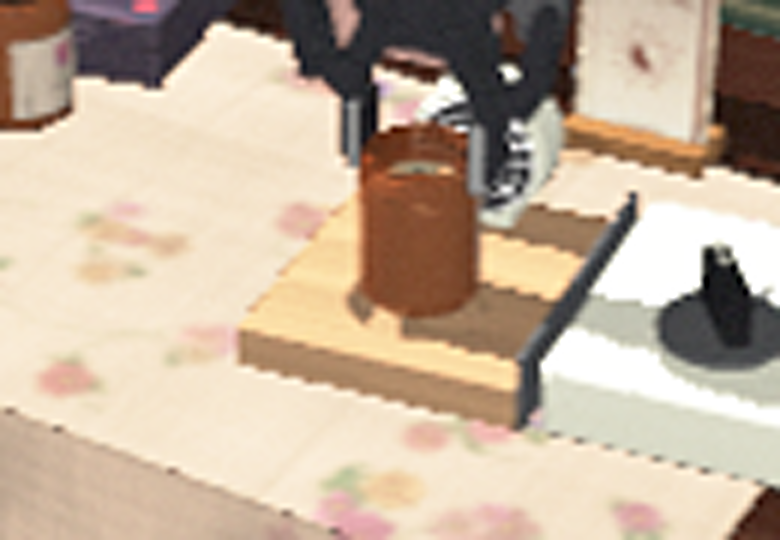

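The candle, base at px (418,300), hovers upright just above the well. I'll lower it slowly and check the force.

>>> step_arm:
  targets:
    - [[-0.03,-0.03,0.3,0,0,0,50],[-0.03,-0.03,0.6,0,0,0,50],[-0.03,-0.03,0.8,0,0,0,50],[-0.03,-0.03,1.0,0,0,0,50],[-0.03,-0.03,1.0,0,0,0,50]]

```text
t: 8.45
tool_pos: [487.9, -7.6, 67.0]
tool_rot: [-3.142, 0.001, 0.153]
contact_force: [0.5, 0.5, -2.7]
finger_gap: 52.7
```

```bash
python3 go.py 488.3,-7.3,59,0.15
```

```text
t 8.45 pos [487.863  -7.574  66.991] rot [-3.142  0.001  0.153] F [ 0.513  0.461 -2.728] T [-0.057 -0.029 -0.028] gap 52.7
q [ 0.244  0.405 -0.385  2.097  0.237  0.681 -1.716]
488.3,-7.3,59,0.15 -> [ 0.048 -0.02   0.799] [-0.     0.001  0.003]
```

No contact force yet and the bottom is at about 18 mm, so it is inside the mouth. I'll continue.

>>> step_arm:
  targets:
    - [[0,0,0.2,0,0,0,50],[0,0,0.4,0,0,0,50],[0,0,0.5,0,0,0,50],[0,0,0.5,0,0,0,50]]

```text
t: 8.85
tool_pos: [488.0, -7.5, 62.1]
tool_rot: [3.142, 0.0, 0.153]
contact_force: [-0.3, 0.2, -1.6]
finger_gap: 52.6
```

>>> step_arm:
  targets:
    - [[0,0,0.1,0,0,0,50],[0,0,0.2,0,0,0,50],[0,0,0.2,0,0,0,50]]

```text
t: 9.15
tool_pos: [488.0, -7.6, 60.2]
tool_rot: [3.142, 0.0, 0.153]
contact_force: [-0.2, 0.4, -1.8]
finger_gap: 52.5
```

```bash
python3 go.py 488.3,-7.3,59,0.15
```

```text
t 9.15 pos [488.014  -7.555  60.197] rot [3.142 0.    0.153] F [-0.246  0.391 -1.76 ] T [-0.063  0.025 -0.015] gap 52.5
q [ 0.239  0.416 -0.38   2.101  0.245  0.666 -1.723]
488.3,-7.3,59,0.15 -> [ 0.032 -0.021  0.12 ] [0.    0.    0.003]
```

>>> step_arm:
  targets:
    - [[0,0,0.1,0,0,0,50],[0,0,0.1,0,0,0,50],[0,0,0.15,0,0,0,50],[0,0,0.15,0,0,0,50]]

```text
t: 9.55
tool_pos: [488.4, -7.5, 59.8]
tool_rot: [3.141, -0.0, 0.153]
contact_force: [-3.5, -0.1, 8.7]
finger_gap: 52.7
```

>>> step_arm:
  targets:
    - [[0,0,0.05,0,0,0,50],[0,0,0.1,0,0,0,50],[0,0,0.1,0,0,0,50]]

```text
t: 9.85
tool_pos: [488.6, -7.5, 59.8]
tool_rot: [3.14, -0.001, 0.153]
contact_force: [-5.4, -0.8, 18.3]
finger_gap: 52.5
```

```bash
python3 go.py 488.3,-7.3,59,0.15
```

```text
t 9.85 pos [488.597  -7.482  59.805] rot [ 3.14  -0.001  0.153] F [-5.416 -0.754 18.35 ] T [-0.027  1.254  0.037] gap 52.5
q [ 0.237  0.417 -0.379  2.101  0.247  0.664 -1.726]
488.3,-7.3,59,0.15 -> [-0.027 -0.023  0.08 ] [ 0.001 -0.001  0.003]
```

Contact came at TCP z 59.8, about 10–11 mm above the grasp height, which is consistent with the floor. I'll relieve the press and check by camera before releasing.

>>> step_arm:
  targets:
    - [[0,0,-0.1,0,0,0,50],[0,0,-0.1,0,0,0,50]]

```text
t: 10.05
tool_pos: [488.4, -7.5, 59.8]
tool_rot: [3.141, -0.001, 0.153]
contact_force: [-3.6, 0.0, 9.5]
finger_gap: 52.7
```

```bash
python3 - <<'E'
from cell import imaging
import cv2,numpy as np
for n in ["wrist","scene"]:
    c=imaging.camera(n);i=c["img"][:,:,::-1]
    if n=="scene": i=cv2.resize(i[170:260,220:350],None,fx=6,fy=6,interpolation=cv2.INTER_CUBIC)
    cv2.imwrite(f"pics/{n}6.png",i);np.savez(f"pics/{n}6.npz",**c)
E
python3 go.py
```

```text
t 10.15 pos [488.36   -7.513  59.819] rot [ 3.141 -0.     0.153] F [-3.629  0.143  9.524] T [-0.073  0.761 -0.01 ] gap 52.2
q [ 0.238  0.417 -0.379  2.101  0.246  0.665 -1.725]
```

View pics/scene6.png

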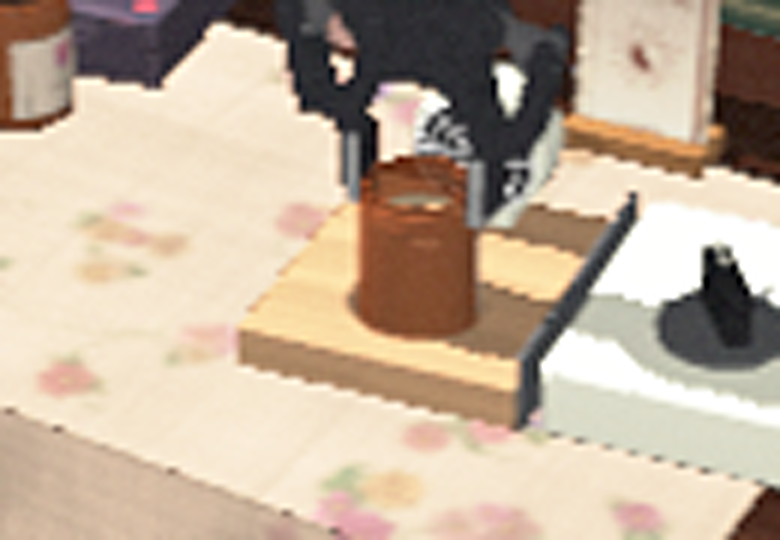

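View pics/wrist6.png

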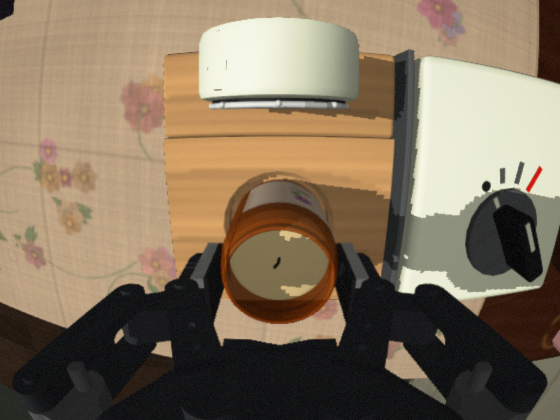

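```bash
python3 - <<'E'
from h import *
np.set_printoptions(precision=1,suppress=True)
c=dict(np.load("pics/scene6.npz"));P=cloud(c)
# scene crop px -> full: u=220+x/6, v=170+y/6
for x,y in [(415,192),(415,200),(420,240),(420,300),(415,325),(415,345),(300,320),(450,355)]:
    u,v=220+x//6,170+y//6;print((x,y),P[v,u])
q=P[190:230,280:300];m=(q[...,2]>30)&(q[...,1]>-45)&(q[...,1]<30)&(q[...,0]<530);print(np.percentile(q[m][:,2],[50,90,97,99]))
c=dict(np.load("pics/wrist6.npz"));P=fcloud(c);Z=P[...,2]
print("wax col",[P[v,262] for v in (235,250,265,280,290)])
for v in (178,182,186,190,200):print(v,P[v,285])
m=np.zeros(Z.shape,bool);m[200:330,215:345]=True;m&=(Z>80)&(Z<95);p=P[m];print(m.sum(),np.median(p[:,2]),cv2.minEnclosingCircle(p[:,:2].astype(np.float32)))
c=dict(np.load("pics/w2.npz"));P=fcloud(c);Z=P[...,2]
m=np.zeros(Z.shape,bool);m[200:330,215:345]=True;m&=(Z>70)&(Z<85);p=P[m];print(m.sum(),np.median(p[:,2]),cv2.minEnclosingCircle(p[:,:2].astype(np.float32)))
print("wax col w2",[P[v,262] for v in (235,250,265,280,290)])
E
```

```text
(415, 192) [503.8   5.4  66.7]
(415, 200) [500.1   3.1  66. ]
(420, 240) [460.6 -23.5  72.1]
(420, 300) [465.7 -20.8  35.7]
(415, 325) [462.  -19.9  24.1]
(415, 345) [452.9 -25.3  21. ]
(300, 320) [445.5  32.8  18.7]
(450, 355) [453.5 -44.3  20.6]
[ 70.   92.5 117.6 128. ]
wax col [array([498.4,   2. ,  66.8]), array([489.6,   0.9,  64.8]), array([481.6,  -0.2,  65.3]), array([473.3,  -1.3,  65.9]), array([467.4,  -2.1,  65.9])]
178 [515.4  -7.4   9.2]
182 [515.9  -7.   23.1]
186 [515.9  -6.9  33.6]
190 [515.9  -6.7  42.6]
200 [515.5  -6.4  60.9]
4141 85.00369432430364 ((490.7173767089844, -7.682424545288086), 29.864212036132812)
3552 74.3570628765841 ((447.6902770996094, 193.95761108398438), 26.825626373291016)
wax col w2 [array([458.4, 203.8,  57. ]), array([450.5, 202.7,  56.5]), array([441.7, 201.6,  55.3]), array([434.2, 200.6,  57.1]), array([428.4, 199.8,  57.2])]
```

The wax moved from z ≈ 56.6 to ≈ 65.7, the jar wall is vertical, and its back is at x 515.9, which puts the centre near 487.5. It is seated, so I'll release.

>>> step_arm:
  targets:
    - [[0,0,-0.1,0,0,0,50],[0,0,-0.1,0,0,0,70],[0,0,-0.1,0,0,0,90],[0,0,-0.1,0,0,0,100],[0,0,-0.1,0,0,0,100],[0,0,-0.1,0,0,0,100],[0,0,-0.1,0,0,0,100],[0,0,-0.1,0,0,0,100]]

```text
t: 10.95
tool_pos: [488.1, -7.6, 59.8]
tool_rot: [3.142, -0.0, 0.153]
contact_force: [0.0, 0.3, 1.0]
finger_gap: 85.6
```

>>> step_arm:
  targets:
    - [[0,0,-1,0,0,0,100],[0,0,-3,0,0,0,100],[0,0,-5,0,0,0,100],[0,0,-7,0,0,0,100],[0,0,-9,0,0,0,100],[0,0,-10,0,0,0,100],[0,0,-10,0,0,0,100]]

```text
t: 11.65
tool_pos: [489.2, -7.5, 161.5]
tool_rot: [3.141, -0.004, 0.153]
contact_force: [-0.1, 0.1, -0.6]
finger_gap: 85.3
```

```bash
python3 - <<'E'
from cell import imaging
from h import *
np.set_printoptions(precision=1,suppress=True)
for n in ["wrist","scene"]:
    c=imaging.camera(n);i=c["img"][:,:,::-1]
    if n=="scene": i=cv2.resize(i[170:260,220:350],None,fx=6,fy=6,interpolation=cv2.INTER_CUBIC)
    cv2.imwrite(f"pics/{n}7.png",i);np.savez(f"pics/{n}7.npz",**c)
    if n=="wrist":
        P=fcloud(c);Z=P[...,2]
        m=np.zeros(Z.shape,bool);m[100:330,180:380]=True
        for lo,hi in((81,95),(60,72)):
            k=m&(Z>lo)&(Z<hi)&(P[...,0]<530);
            _,l,s,_=cv2.connectedComponentsWithStats(k.astype(np.uint8),connectivity=8);k=l==1+np.argmax(s[1:,4]);p=P[k]
            print(k.sum(),np.median(p,axis=0),cv2.minEnclosingCircle(p[:,:2].astype(np.float32)))
            A=np.c_[p[:,:2]-p[:,:2].mean(0),np.ones(len(p))];print("plane",np.round(np.linalg.lstsq(A,p[:,2],rcond=None)[0],3))
        k=np.zeros(Z.shape,bool);k[60:330,380:]=True;k&=(Z>60)&(Z<90);_,l,s,_=cv2.connectedComponentsWithStats(k.astype(np.uint8));k=l==1+np.argmax(s[1:,4]);p=P[k];print("bar",k.sum(),cv2.minAreaRect(p[:,:2].astype(np.float32)))
E
python3 go.py 511,-155,150,0.72
```

```text
1057 [491.7  -7.   85.7] ((487.115234375, -7.498017311096191), 26.995229721069336)
plane [-0.  -0.  84.8]
2679 [482.8  -8.4  66.1] ((481.4419250488281, -8.377026557922363), 24.6005802154541)
plane [-0.  -0.  66.2]
bar 954 ((510.4328308105469, -154.7452850341797), (46.46944046020508, 14.569461822509766), 41.866119384765625)
t 11.75 pos [487.685  -7.639 159.49 ] rot [3.141 0.001 0.153] F [ 0.588 -0.412 -0.276] T [-0.021  0.026  0.023] gap 85.3
q [ 0.295  0.268 -0.43   2.017  0.144  0.885 -1.63 ]
511,-155,150,0.72 -> [ 0.063 14.919  0.951] [-0.     0.001 -0.567]
```

View pics/scene7.png

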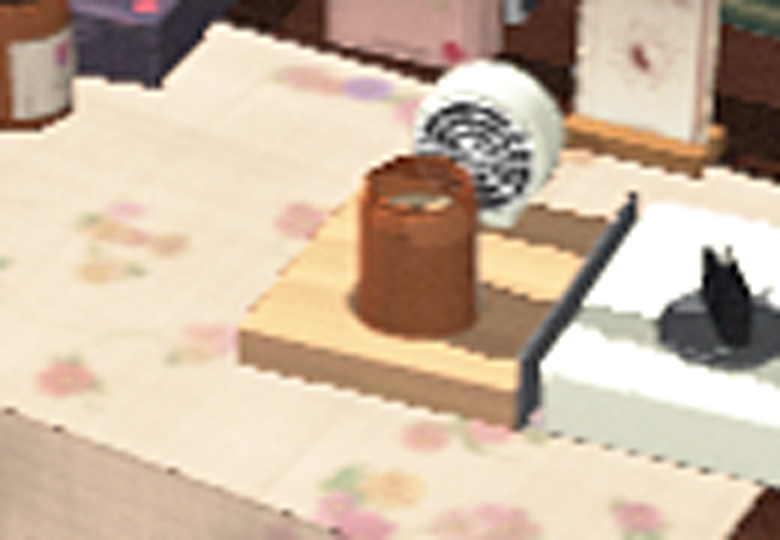

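View pics/wrist7.png

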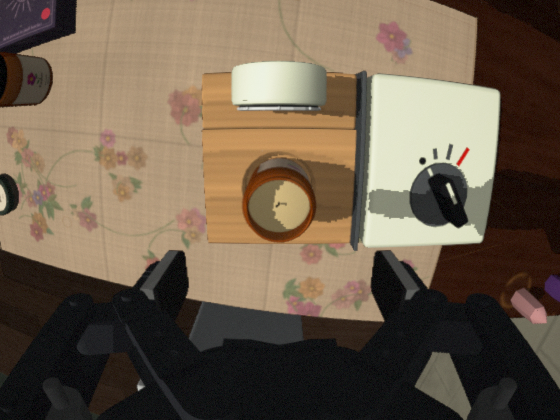

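The candle is upright in the well: rim plane level, centre about (487.1,-7.5), so roughly 1 mm off. It is at px (280,203) in the wrist view. Next I'll go above the dial with the yaw aligned to the bar.

>>> step_arm:
  targets:
    - [[0,2,0,0,0,-0.07,80],[0,4.5,0,0,0,-0.16,60],[0,7,0,0,0,-0.26,50],[0,9.5,0.2,0,0,-0.36,50],[0.05,12,0.5,0,0,-0.46,50],[0.05,14,0.8,0,0,-0.54,50],[0.05,14.9,0.9,0,0,-0.57,50],[0.05,14.9,0.9,0,0,-0.57,50]]

```text
t: 12.55
tool_pos: [510.3, -156.3, 149.1]
tool_rot: [-3.139, 0.002, 0.72]
contact_force: [-0.2, 0.5, -0.8]
finger_gap: 42.6
```

>>> step_arm:
  targets:
    - [[0,0,0,0,0,0,50],[0,0,0,0,0,0,50]]

```text
t: 12.75
tool_pos: [511.0, -153.5, 150.5]
tool_rot: [-3.141, 0.0, 0.724]
contact_force: [0.5, 0.3, 0.5]
finger_gap: 42.8
```

```bash
python3 - <<'E'
from cell import imaging
from h import *
for n in ["wrist"]:
    c=imaging.camera(n);i=c["img"][:,:,::-1]
    cv2.imwrite(f"pics/{n}8.png",i);np.savez(f"pics/{n}8.npz",**c)
    P=fcloud(c);Z=P[...,2]
    k=np.zeros(Z.shape,bool);k[100:330,190:370]=True;k&=(Z>60)&(Z<90);_,l,s,_=cv2.connectedComponentsWithStats(k.astype(np.uint8));k=l==1+np.argmax(s[1:,4]);p=P[k];print("bar",k.sum(),cv2.minAreaRect(p[:,:2].astype(np.float32)),np.median(p[:,2]))
E
python3 go.py 511,-155,68,0.72
```

```text
bar 1132 ((510.814453125, -155.54232788085938), (45.66926956176758, 13.354413032531738), 41.50448989868164) 75.14967199455043
t 12.8 pos [ 511.156 -153.588  150.657] rot [-3.141  0.     0.724] F [0.82  0.29  0.398] T [ 0.005  0.006 -0.013] gap 42.9
q [ 0.585  0.357 -0.461  1.925  0.199  0.904 -0.821]
511,-155,68,0.72 -> [-0.105  0.099  8.266] [-0.     0.     0.004]
```

View pics/wrist8.png

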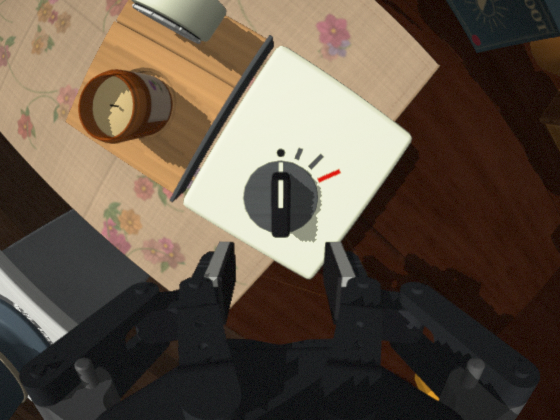

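The bar at px (281,205) is aligned and centred between the fingers, and its pointer is at the off dot (280,152). Descending.

>>> step_arm:
  targets:
    - [[-0.1,0.1,1.5,0,0,0,50],[-0.1,0.1,3,0,0,0,50],[-0.1,0.1,4.5,0,0,0,50],[-0.1,0.1,6,0,0,0,50],[-0.1,0.1,7.2,0,0,0,50],[-0.1,0.1,7.8,0,0,0,50],[-0.1,0.1,8.1,0,0,0,50],[-0.1,0.1,8.1,0,0,0,50]]

```text
t: 13.6
tool_pos: [511.3, -156.0, 69.8]
tool_rot: [3.142, -0.0, 0.723]
contact_force: [-1.0, 0.4, 0.4]
finger_gap: 42.8
```

```bash
python3 - <<'E'
from cell import imaging
from h import *
c=imaging.camera("wrist");cv2.imwrite(f"pics/wrist9.png",c["img"][:,:,::-1])
E
python3 go.py 511,-155,68,0.72
```

```text
t 13.65 pos [ 511.553 -156.06    70.152] rot [ 3.141 -0.     0.723] F [ 1.132 -0.238  0.705] T [-0.014 -0.006 -0.038] gap 42.7
q [ 0.548  0.467 -0.42   1.989  0.276  0.74  -0.885]
511,-155,68,0.72 -> [ 0.029 -0.116  0.215] [ 0.001 -0.     0.003]
```

View pics/wrist9.png

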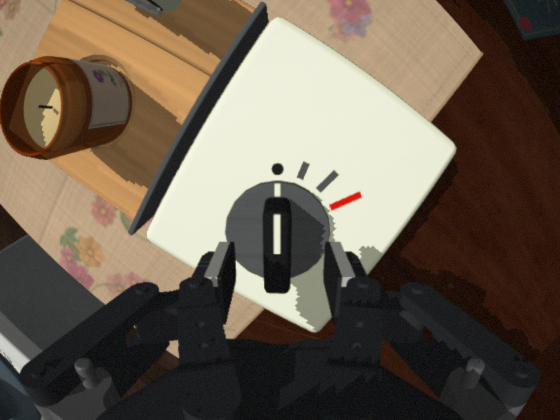

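>>> step_arm:
  targets:
    - [[0,-0.08,0.1,0,0,0,30],[0,-0.08,0.1,0,0,0,18],[0,-0.08,0.1,0,0,0,10],[0,-0.08,0.1,0,0,0,8],[0,-0.08,0.1,0,0,0,8],[0,-0.08,0.1,0,0,0,8]]

```text
t: 14.25
tool_pos: [510.7, -155.6, 68.9]
tool_rot: [3.141, -0.0, 0.723]
contact_force: [-0.6, 1.0, 0.0]
finger_gap: 7.0
```

```bash
python3 - <<'E'
from cell import imaging
from h import *
c=imaging.camera("wrist");cv2.imwrite(f"pics/wrist10.png",c["img"][:,:,::-1])
E
python3 go.py 511,-155,68,0.72
```

```text
t 14.3 pos [ 510.678 -155.574   68.843] rot [ 3.141 -0.     0.723] F [-0.199  0.962 -0.029] T [-0.031 -0.02   0.017] gap 7.3
q [ 0.547  0.468 -0.419  1.992  0.277  0.737 -0.887]
511,-155,68,0.72 -> [ 0.062 -0.022  0.084] [ 0.    -0.     0.003]
```

View pics/wrist10.png

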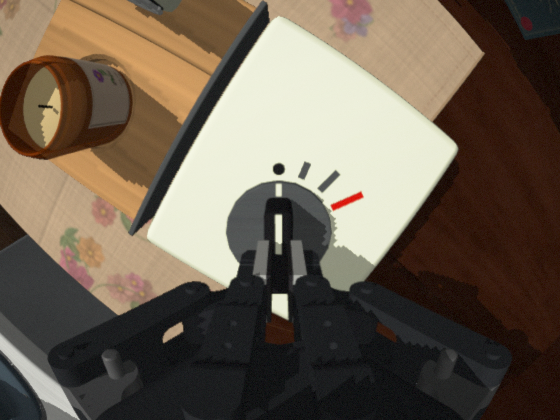

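The pads at px (262,258) and (296,258) straddle the bar at (279,230). I'll command fully shut for full grip and then check that the gap stops.

>>> step_arm:
  targets:
    - [[0,0,0,0,0,0,0],[0,0,0,0,0,0,0],[0,0,0,0,0,0,0]]

```text
t: 14.6
tool_pos: [510.7, -155.5, 68.8]
tool_rot: [3.142, -0.0, 0.723]
contact_force: [-1.0, -0.5, 0.4]
finger_gap: -0.1
```

```bash
python3 - <<'E'
from cell import imaging
from h import *
c=imaging.camera("wrist");cv2.imwrite(f"pics/wrist11.png",cv2.resize(c["img"][150:350,150:420,::-1],None,fx=2.9,fy=2.9,interpolation=cv2.INTER_CUBIC));np.savez("pics/wrist11.npz",**c)
c=imaging.camera("scene");cv2.imwrite(f"pics/scene11.png",cv2.resize(c["img"][170:260,270:400,::-1],None,fx=6,fy=6,interpolation=cv2.INTER_CUBIC))
E
python3 go.py
```

```text
t 14.7 pos [ 510.647 -155.503   68.818] rot [3.142 0.    0.723] F [-0.543  0.192 -0.257] T [-0.018 -0.03  -0.001] gap -0.0
q [ 0.547  0.468 -0.419  1.992  0.277  0.737 -0.887]
```

View pics/wrist11.png

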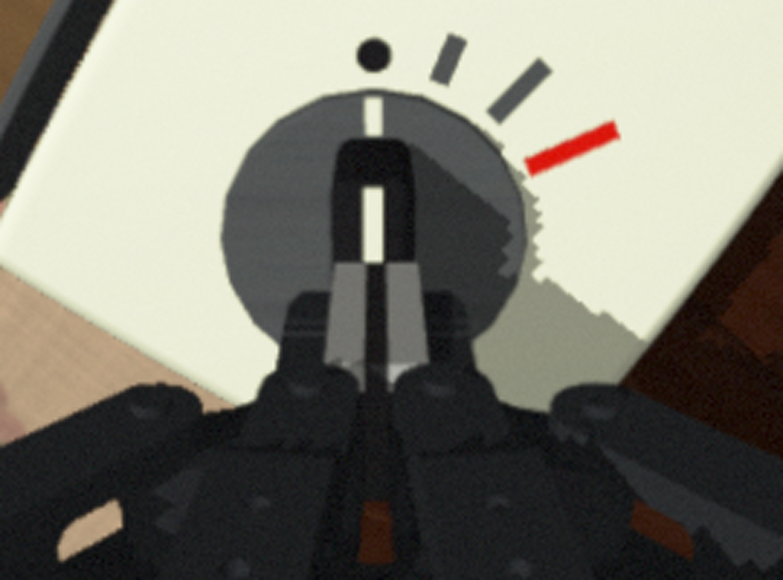

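View pics/scene11.png

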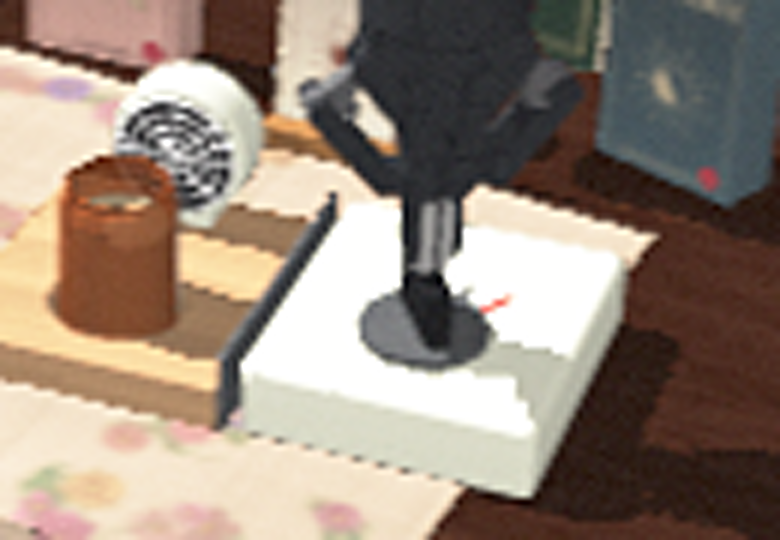

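```bash
python3 - <<'E'
from h import *
np.set_printoptions(precision=1,suppress=True)
c=dict(np.load("pics/wrist11.npz"));P=fcloud(c)
print(c["position"],c["orientation"])
for x,y in [(373,150),(373,220),(373,255),(345,255),(345,270),(400,270),(345,300),(400,330),(345,350),(375,330),(372,110)]:
    u,v=150+round(x/2.9),150+round(y/2.9);print((x,y),(u,v),P[v,u],c["range_z"][v,u])
E
```

```text
[ 563.  -109.8  219.4] [ 2.9  0.  -0.8]
(373, 150) (279, 202) [ 527.4 -140.9   57.5] 168.70383
(373, 220) (279, 226) [ 522.9 -144.9   76.9] 151.70595
(373, 255) (279, 238) [ 518.3 -149.    76.7] 153.59608
(345, 255) (269, 238) [ 514.6 -145.8   75.2] 155.19925
(345, 270) (269, 243) [ 516.1 -145.    85. ] 145.24635
(400, 270) (288, 243) [ 521.6 -151.6   84.4] 145.93486
(345, 300) (269, 253) [ 516.3 -145.2   95.5] 135.16676
(400, 330) (288, 264) [ 521.5 -150.9  105.8] 125.22216
(345, 350) (269, 271) [ 516.4 -145.7  110.9] 120.44845
(375, 330) (279, 264) [ 518.9 -148.5  105.3] 125.797745
(372, 110) (278, 188) [ 530.6 -137.4   46.2] 178.29637
```

The wrist range data puts the shut fingertips at z ≈ 80 mm while the TCP reads 69, so they closed just above the bar (top 77), and the scene view agrees. The real tips therefore stand about 12 mm above the reported TCP, not 17 mm ahead of it as the text says. I'll open and go about 27 mm lower, checking force.

>>> step_arm:
  targets:
    - [[0,0,0,0,0,0,50],[0,0,0,0,0,0,50],[0,0,0,0,0,0,50],[0,0,0,0,0,0,50],[0,0,0.5,0,0,0,50],[0,0,1,0,0,0,50],[0,0,1.4,0,0,0,50],[0,0,1.4,0,0,0,50]]

```text
t: 15.5
tool_pos: [510.0, -155.4, 53.9]
tool_rot: [-3.14, 0.001, 0.723]
contact_force: [-0.8, 0.6, -0.1]
finger_gap: 42.5
```

>>> step_arm:
  targets:
    - [[0,0,0.4,0,0,0,50],[0,0,0.7,0,0,0,50],[0,0,1,0,0,0,50],[0,0,1,0,0,0,50]]

```text
t: 15.9
tool_pos: [510.3, -155.5, 44.4]
tool_rot: [-3.141, 0.0, 0.723]
contact_force: [0.5, -0.9, -0.7]
finger_gap: 43.0
```

```bash
python3 - <<'E'
from cell import imaging
from h import *
np.set_printoptions(precision=1,suppress=True)
c=imaging.camera("wrist");cv2.imwrite(f"pics/wrist12.png",c["img"][:,:,::-1]);np.savez("pics/wrist12.npz",**c)
P=fcloud(c)
for u in (228,232,336,342):print(u,[P[v,u].round() for v in range(225,275,8)])
c=imaging.camera("scene");cv2.imwrite(f"pics/scene12.png",cv2.resize(c["img"][170:260,270:400,::-1],None,fx=6,fy=6,interpolation=cv2.INTER_CUBIC))
E
python3 go.py
```

```text
228 [array([ 504., -127.,   46.]), array([ 501., -130.,   46.]), array([ 497., -133.,   45.]), array([ 504., -132.,   67.]), array([ 504., -133.,   74.]), array([ 501., -135.,   74.]), array([ 499., -137.,   76.])]
232 [array([ 506., -129.,   46.]), array([ 502., -132.,   46.]), array([ 499., -134.,   45.]), array([ 503., -134.,   62.]), array([ 500., -136.,   64.]), array([ 498., -138.,   65.]), array([ 496., -141.,   67.])]
336 [array([ 538., -170.,   38.]), array([ 537., -171.,   45.]), array([ 533., -174.,   44.]), array([ 535., -167.,   67.]), array([ 534., -166.,   75.]), array([ 533., -165.,   82.]), array([ 532., -165.,   87.])]
342 [array([ 541., -172.,   40.]), array([ 537., -176.,   39.]), array([ 534., -179.,   39.]), array([ 537., -169.,   67.]), array([ 536., -168.,   76.]), array([ 535., -167.,   82.]), array([ 534., -166.,   89.])]
t 16.0 pos [ 510.671 -155.484   44.779] rot [-3.142 -0.     0.723] F [ 0.609  0.531 -0.09 ] T [ 0.049  0.043 -0.01 ] gap 42.7
q [ 0.531  0.504 -0.402  2.006  0.301  0.689 -0.909]
```

View pics/wrist12.png

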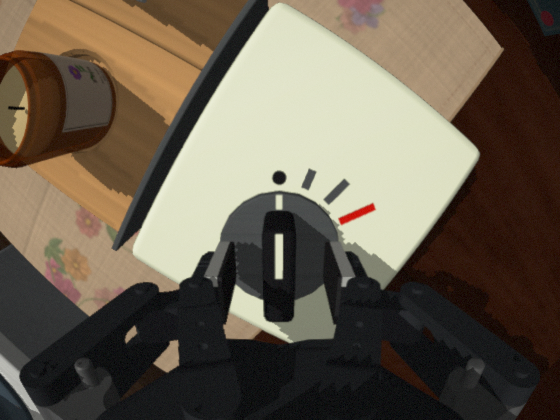

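View pics/scene12.png

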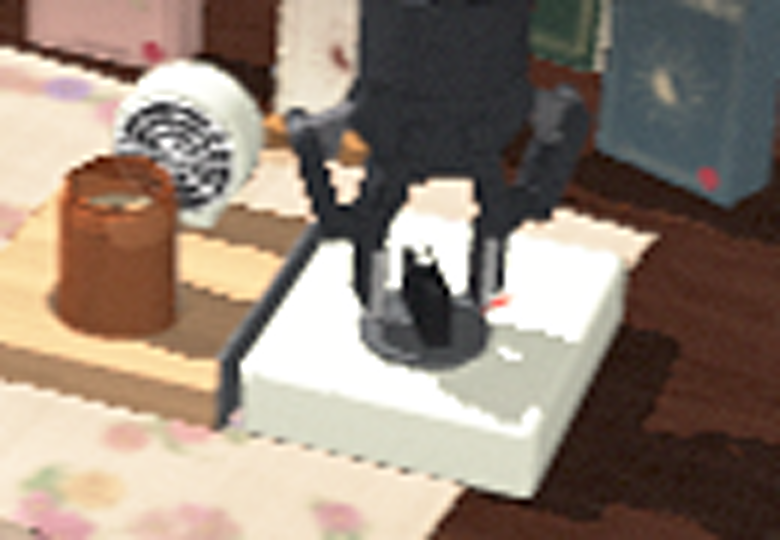

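The pads now straddle the bar: pad tips at z ≈ 60, bar at px (279,265), fore-aft centred within 1 mm. Closing.

>>> step_arm:
  targets:
    - [[0,0,0,0,0,0,30],[0,0,0,0,0,0,20],[0,0,0,0,0,0,10],[0,0,0,0,0,0,0],[0,0,0,0,0,0,0],[0,0,0,0,0,0,0]]

```text
t: 16.6
tool_pos: [510.4, -155.2, 45.2]
tool_rot: [-3.141, 0.0, 0.723]
contact_force: [-3.2, 0.5, 5.6]
finger_gap: 12.8
```

```bash
python3 go.py; python3 - <<'E'
from cell import imaging
from h import *
c=imaging.camera("wrist");cv2.imwrite(f"pics/wrist13.png",c["img"][:,:,::-1])
E
```

```text
t 16.6 pos [ 510.408 -155.203   45.174] rot [-3.141  0.     0.723] F [-3.195  0.455  5.564] T [ 0.347  0.537 -0.053] gap 12.8
q [ 0.531  0.503 -0.402  2.006  0.301  0.69  -0.909]
```

View pics/wrist13.png

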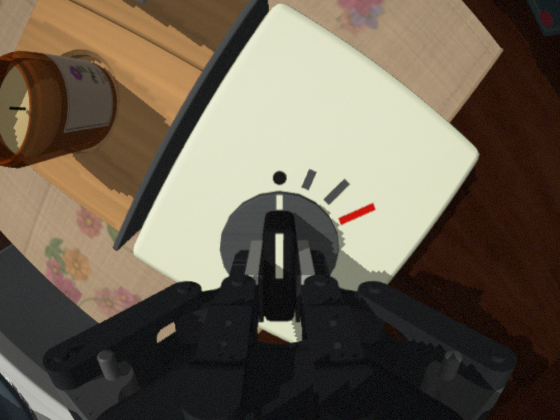

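The bar is gripped (gap 12.8 mm). I'll turn clockwise, which is +z in the tool frame.

>>> step_arm:
  targets:
    - [[0,0,0,0,0,0.06,0],[0,0,0,0,0,0.12,0],[0,0,0,0,0,0.18,0],[0,0,0,0,0,0.24,0],[0,0,0,0,0,0.3,0],[0,0,0,0,0,0.36,0],[0,0,0,0,0,0.42,0],[0,0,0,0,0,0.48,0]]

```text
t: 17.45
tool_pos: [510.5, -155.3, 45.2]
tool_rot: [3.141, 0.0, 0.241]
contact_force: [-2.6, 1.1, 5.1]
finger_gap: 12.7
```

>>> step_arm:
  targets:
    - [[0,0,0,0,0,0.06,0],[0,0,0,0,0,0.12,0],[0,0,0,0,0,0.18,0],[0,0,0,0,0,0.24,0],[0,0,0,0,0,0.3,0],[0,0,0,0,0,0.36,0],[0,0,0,0,0,0.42,0],[0,0,0,0,0,0.42,0]]

```text
t: 18.25
tool_pos: [510.5, -155.5, 45.2]
tool_rot: [3.141, 0.0, -0.177]
contact_force: [-2.5, 1.3, 5.4]
finger_gap: 12.9
```

```bash
python3 go.py 511,-155,45,-0.42; python3 - <<'E'
from cell import imaging
from h import *
c=imaging.camera("wrist");cv2.imwrite(f"pics/wrist14.png",c["img"][:,:,::-1])
E
```

```text
t 18.25 pos [ 510.462 -155.509   45.168] rot [ 3.141  0.    -0.177] F [-2.515  1.268  5.445] T [0.116 0.539 0.063] gap 12.9
q [ 0.351  0.476 -0.171  2.017  0.128  0.659 -1.65 ]
511,-155,45,-0.42 -> [ 0.044 -0.06   0.017] [0.001 0.    0.243]
```

View pics/wrist14.png

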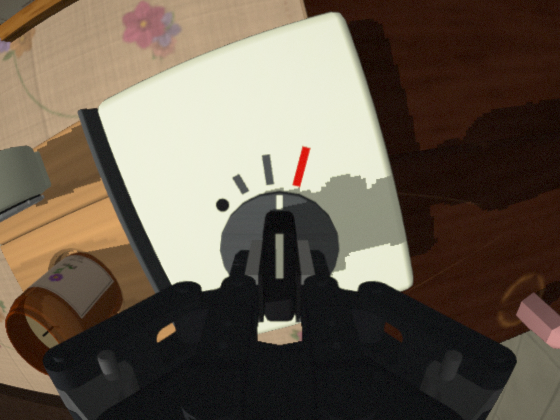

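The dial is turning with the grip. The pointer at px (279,200) is past the second mark (267,170), and the red mark is at (301,167). I'll turn the remaining ~0.24 rad.

>>> step_arm:
  targets:
    - [[0,0,0,0,0,0.05,0],[0,0,0,0,0,0.1,0],[0,0,0,0,0,0.15,0],[0,0,0,0,0,0.2,0],[0,0,0,0,0,0.24,0],[0,0,0,0,0,0.24,0],[0,0,0,0,0,0.24,0],[0,0,0,0,0,0.24,0]]

```text
t: 19.1
tool_pos: [510.4, -155.6, 45.2]
tool_rot: [3.141, 0.0, -0.416]
contact_force: [-3.0, 0.2, 5.3]
finger_gap: 12.7
```

```bash
python3 go.py 511,-155,45,-0.42; python3 - <<'E'
from cell import imaging
from h import *
c=imaging.camera("wrist");cv2.imwrite(f"pics/wrist15.png",c["img"][:,:,::-1]);np.savez("pics/wrist15.npz",**c)
c=imaging.camera("scene");cv2.imwrite(f"pics/scene15.png",cv2.resize(c["img"][170:260,270:400,::-1],None,fx=6,fy=6,interpolation=cv2.INTER_CUBIC))
E
```

```text
t 19.1 pos [ 510.445 -155.606   45.18 ] rot [ 3.141  0.    -0.416] F [-3.004  0.163  5.3  ] T [0.155 0.612 0.072] gap 12.7
q [ 0.303  0.472 -0.109  2.02   0.082  0.655 -1.847]
511,-155,45,-0.42 -> [ 0.026 -0.078  0.018] [0.001 0.    0.004]
```

View pics/wrist15.png

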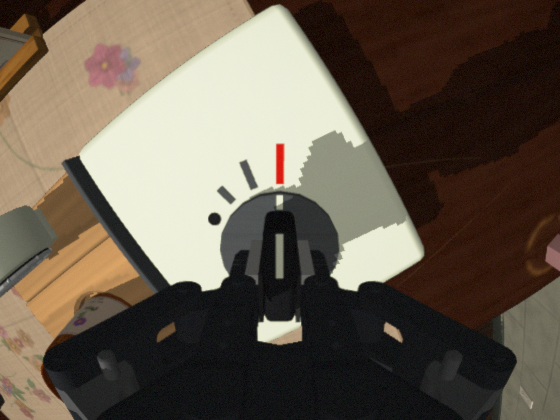

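View pics/scene15.png

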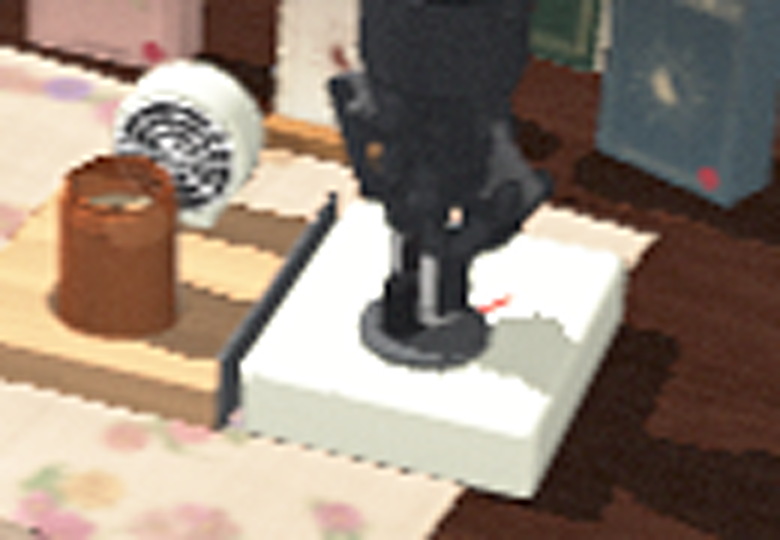

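The pointer at px (279,200) is exactly in line with the red mark (280,165), and the candle at (118,245) in the scene view is unchanged. I'll hold for just over a second, then hand in.

>>> step_arm:
  targets:
    - [[0,0,0,0,0,0,0],[0,0,0,0,0,0,0],[0,0,0,0,0,0,0],[0,0,0,0,0,0,0],[0,0,0,0,0,0,0],[0,0,0,0,0,0,0],[0,0,0,0,0,0,0],[0,0,0,0,0,0,0]]

```text
t: 20.0
tool_pos: [510.4, -155.6, 45.2]
tool_rot: [3.141, 0.0, -0.416]
contact_force: [-1.8, 0.9, 6.2]
finger_gap: 12.7
```

>>> step_arm:
  targets:
    - [[0,0,0,0,0,0,0],[0,0,0,0,0,0,0],[0,0,0,0,0,0,0],[0,0,0,0,0,0,0],[0,0,0,0,0,0,0],[0,0,0,0,0,0,0]]

```text
t: 20.6
tool_pos: [510.4, -155.6, 45.2]
tool_rot: [3.141, 0.0, -0.416]
contact_force: [-2.5, 0.6, 5.8]
finger_gap: 12.7
```

```bash
python3 go.py && python3 -c "
from cell import arm
print(arm.sign_off())"
```

```text
t 20.6 pos [ 510.444 -155.585   45.187] rot [ 3.141  0.    -0.416] F [-2.528  0.584  5.849] T [0.123 0.661 0.13 ] gap 12.7
q [ 0.303  0.472 -0.11   2.02   0.082  0.655 -1.847]
the job is handed in; nothing more can be done
None
```

I set the open candle upright on the well floor and released it. I then turned the dial clockwise past clicks 1 and 2 to the red third click and handed the job in at 20.6 s, still gripping it there.

**Last checks:**
- **Candle:** just after release the wrist camera had it about 1 mm off the well's centre, with its rim plane level and its wax about 9–10 mm higher than on the table. It looked unchanged in the scene view while the dial was held.
- **Dial:** the pointer lined up with the red mark. The tool had turned 1.139 rad, with the gap steady at 12.7 mm.
- **Other objects:** I never approached the lidded candle, tin or crystal, but I did not re-measure them at the end.

**What disagreed or failed:**
- **First dial grasp missed:** the fingers closed just above the bar. The cameras put the shut fingertips about 12 mm behind the reported TCP, where the text says 17 mm ahead. I opened, went about 24 mm lower and gripped the bar on the second try.
- **Finger gap:** it read about 53 mm on the 57 mm jar and 12.7 mm on the 14 mm bar, so the reading runs low.
- **Seating force:** the wrist force peaked at about 18 N during seating, below the 45 N slam limit.

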